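Raise the keeper bar and push the parts bin home

ROBOT

A 7-joint arm with a two-finger parallel gripper is mounted at the origin on the work surface. World frame = base frame: x ahead of the robot, y to its left, z up, the work surface at z = 0. Lengths are in m, angles in rad, forces in N, time in s.
With the tool pointing down it reaches from about 0.4 to 0.85 m from the base axis. Payload 4.5 kg.
Tool frame: the origin (TCP) lies where the fingers leave the gripper's body, on its centre line; the fingertips stand 64 mm ahead of it and the grasp point (between the pads) lies 45 mm ahead of it; z points along the fingers, y is the line along which they close (so a half turn about z gives the same grasp; the last joint's range is limited). The gripper opens to 88 mm and grips with 3 to 60 N. Pads are 18 mm wide; open, the fingers measure 123 mm over their backs; the gripper's body (75 mm by 187 mm) begins 45 mm behind the grasp point.
Start: joints at [1.359, 0.689, -0.195, 1.565, 0.157, 0.902, -0.215], TCP at [0.152, -0.606, 0.303] pointing down, gripper open.
Joint ranges: [-3.01, 3.01], [-0.46, 2.08], [-1.47, 1.51], [0.13, 2.56], [-1, 4.14], [0.04, 2.09], [-2.66, 2.66]. Speed limits (rad/s): [2.57, 2.57, 3.14, 3.14, 3.14, 3.14, 3.14].

INTERFACE

Orientations are given as a unit quaternion [x, y, z, w].
In Python, from plant import r gives the robot as it stands.
- The arm moves only by the tool play_rows, never from a script. Its arguments are lists of equal length, an entry for each row: "translation": the shift along the tool's x, y, z in m, a list of three; "delta_rot": the turn, a rotation vector about the tool's x, y, z in degrees, a list of three; "grip": the opening, from -1 (shut) to 1 (fully open). In form: {"translation": [[x, y, z], ...], "delta_rot": [[rx, ry, rz], ...], "grip": [grip, ...]}. A call has 1 to 20 rows; each row shifts and turns the commanded pose from where the row before left it, along the tool's axes as they then stand; what a row does not reach is not made up. A row lasts 1/8 s, in which the tool goes at most 62.5 mm and 10.7 degrees, less where a joint would pass 70% of its speed; a pose out of reach is approached as far as the arm can. A call with a gripper value outside its range is refused whole. The fingers move at their own pace and stop on an object; "squeeze" is the grip in N (left out, the last holds). Time passes only in rows, so rows that do not move let the fingers close. It gives the time, the measured TCP pose, the force, the opening and the grip force at its end, in the units of the state.
- r.get_state(): the state, without advancing time (a new reading comes with each control period).
- r.snapshot(name): name is "side" or "top" or "wrist"; returns the picture (384x512x3 uint8, blue, green, red); there is no depth.
- r.get_calibration(name): a dict with "intrinsics" (3x3 intrinsics, pixels), "k1" (the pictures are not rectified: a ray, as slopes to the right and down, at radius r is drawn at 1 + k1 r^2 times it, then the intrinsics apply), "eye" and "rotation" of the camera in the world. Camera axes: x right, y up, looking along -z (the intrinsics and any distortion apply to the point x, -y, -z); pixel columns grow to the right and rows downward; lengths in m; the calibration is good to about 2 mm. A picture is of the moment at which its call begins: read the wrist's pose just before it. get_calibration takes no time and is no camera call; for the wrist camera it gives the pose at the moment of the call.
- r.finish_job(): hands the job in; it is judged then, once.
Trained networks look in the newest picture that a camera, given by its name, has taken for a name from the list of things; names that differ only in an ending like _2 or _b are one class to them, and where a whole thing is asked for, a point or a joint stands for the part that bears it (a point fixed in the world has none). Each returns a list of dicts, best first, with "confidence" (0 to 1); they miss things now and then, are a little off and sometimes report something else, mostly with a low value. They report only what shows in the picture. A call takes as long as a camera call. They do not tell look-alikes from the thing itself.
- r.look_for(camera, target): "point" ([x, y, z] in m, in world coordinates, good to about 4 mm: the middle of the surface that is visible of it).
- r.silhouettes(camera, target): "pixels" (384x512 bool, what is visible of it).
The state is a dict: "clock": time; "q": joint angles; "qd": joint speeds; "joint_torque": joint torques, N m; "tool_pos": TCP position; "eef_rot": TCP orientation; "contact_force": force on the tool from outside, world axes, zero at the start; "moment": the same for the moment, N m; "opening": opening from 0.0 (shut) to 1.0 (fully open); "finger_force": force on a finger pad.
Only numpy, scipy, OpenCV 4.12 (cv2) and the standard library are available. Lean on these libraries where they do the work, as an engineer would, in place of code of your own. Each camera call takes 0.05 s, during which the arm holds its last target. There are 200 camera calls.

TASK

Push the free end of the dock's counterweighted keeper bar up past its balance point so that it stays raised by itself, then push the parts bin along its tray under the raised bar until it is fully home against the back stop. Do not pick the bin up or tip it, leave everything else on the bench where it is, and finish clear of everything with the bar still up.

Things in the scene. Friction and masses are not known exactly. Their poses are not given: they have to be found in the camera images.
- dock: Fixed grey bench dock for one bin. Origin at bench level in mid-lane, straight below the lowered bar. x: along the lane, the way the bin is pushed (away from the robot, within about 17 degrees); y left; z up. Tray 6 mm thick, x -155 to 125 mm. Side guides along the lane, tops 32 mm above the bench, inner faces at y = -57 and 57 mm, outer at -68 and 68 mm.
- stop (a point): Middle of the front face of the dock's back stop, across the lane at dock x = 115 mm, 36 mm above the bench; the stop's top is 66 mm above the bench. Axes as the dock's.
- rest_top (a point): Top of the rest post that carries the lowered bar from below, 80 mm above the bench at dock x = 0, y = 73 mm (left of the lane). Post 30 mm along x, 10 mm along y. Left of it the bar's last 72 mm stick out freely, with nothing under them down to the bench. Axes as the dock's.
- bar (a joint): Angle of the counterweighted keeper bar, rad: 0 = lowered, level across the lane, barring the bin's way (start); grows as the free end rises; 1.65 = fully up at its stop, just past upright. Balance point near 0.85: below it the bar falls back, beyond it it rises on by itself (damped, a second or two) and stays up. Lifting the free end takes about 2 N at first, less further up.
- bar_hinge (a point): On the bar's hinge axis (along dock x), at dock x = 0, y = -115 mm, 88 mm above the bench; fixed, axes as the dock's. Two cheek plates, 106 mm high, 30 mm along y, up to 21 mm either side of x = 0, carry it. The steel counterweight (48 mm diameter, 46 mm long) is fixed to the bar: when lowered, 50 mm above the hinge and 22 mm to its right.
- bar_tip (a point): Centre of the free end of the keeper bar, a 16 mm square steel bar, 265 mm from hinge to end; moves with the bar. Lowered: at dock x = 0, y = 150 mm, 88 mm above the bench, bar underside 80 mm, top 96 mm above the bench. Its y axis points outward along the bar.
- bin: Blue open-front parts bin holding bolts, 0.35 to 0.7 kg, loose on the tray before the lowered bar. Origin mid-underside, 6 mm above the bench; axes about as the dock's. 90 mm long (x), 100 mm wide (y); wall towards the robot (x = -45 mm) a low lip 50 mm high, wall away from it (x = 45 mm) 90 mm high. Home against the stop its origin is at dock x = 70 mm.
- spray_can: Bystander: steel can, 52 mm diameter, 150 mm tall, standing left of the dock beyond the bar. Origin under its middle.
- oil_bottle: Bystander: white bottle, 44 mm diameter, 130 mm tall, standing right of the dock beyond the bar. Origin under its middle.
- screwdriver: Bystander: screwdriver lying on the bench right of the dock on the robot's side. Origin at its middle, on the bench.
- other_bin: Bystander: a second blue parts bin like the first, 90 x 100 x 90 mm, standing on the bench far to the left, not in the dock. Origin under its middle.
- mug: Bystander: white mug, about 80 mm diameter, 90 mm tall, standing far to the right. Origin under its middle.
- tape_reel: Bystander: cardboard ring, 100 mm diameter, 24 mm high, lying to the left of the dock. Origin under its middle.
- wrench: Bystander: wrench lying on the bench to the left. Origin at its middle, on the bench.
There are look-alikes about, which are no part of the job. What is shaped like the bin but turquoise is not meant.

How it is judged:
On the way, in this order (a step that is already met when the one before it is completed fails the run):
1. the keeper bar stands raised past its balance point while the bin is still in front of it (value of joint bar above 1.25 rad and x of bin in the frame of dock below 0 m), for 0.2 s.
2. the bin is home against the back stop (x of bin in the frame of dock above 0.063 m and y of bin in the frame of dock between -0.014 and 0.014 m and z of bin in the frame of dock below 0.012 m and angle between bin's own z axis and vertical below 0.1 rad), for 0.2 s.
At the end, for the whole second after the job is handed in: The keeper bar is up (above 1.25 rad) and at rest, and the bin sits flat in the tray between the guides, at rest, within 7 mm of the back stop (all of step 2 and value of joint bar above 1.25 rad and linear speed of bin below 0.02 m/s and velocity of joint bar below 0.1 rad/s); the robot touches nothing.
It fails at once if the bin is lifted off the tray (more than 12 mm) or tipped (more than 0.25 rad) (z of bin in the frame of dock above 0.018 m or angle between bin's own z axis and vertical above 0.25 rad).
It fails at once if a bystander is moved more than 30 mm (distance of any of spray_can, oil_bottle, screwdriver, other_bin, mug, tape_reel, wrench from where it was at the start of the episode above 0.03 m).
It fails at once if a standing bystander is knocked over (angle between any of spray_can, oil_bottle, other_bin, mug's own z axis and vertical above 0.5 rad).
It also fails if it takes over 56 s, if anything falls off the work surface, if the arm or the gripper's body presses on something with over 40 N, if the wrist force passes 120 N, or if a joint passes its speed limit or range.

## Working session

There is one attempt and no reset: what is moved stays moved. The work goes in short steps, Python scripts to look and compute and a tool call to move; the robot and the scene stay as the last step left them, time stands still between calls to the robot, and variables do not carry over. Pictures are saved under pics/ and viewed, at most 10 in all, crops included, and the job is handed in when it is done.

Besides the shell and the picture viewer there is one more tool, called after "Emit:" as a command line: name --argument value ..., lists and objects as JSON in quotes. play_rows: Moves the arm, as the interface text tells. Its arguments: {"type":"object","properties":{"translation":{"type":"array","items":{"type":"array","items":{"type":"number"}}},"delta_rot":{"type":"array","items":{"type":"array","items":{"type":"number"}}},"grip":{"type":"array","items":{"type":"number"}},"squeeze":{"type":"number"}},"required":["translation","delta_rot","grip"]}

```bash
mkdir -p pics; cat > h.py <<'E'
import numpy as np,cv2
from plant import r
def proj(c,P):
    k=r.get_calibration(c);R=np.array(k["rotation"]);p=(np.atleast_2d(P)-np.array(k["eye"]))@R
    s=np.c_[p[:,0]/-p[:,2],-p[:,1]/-p[:,2]];s=s*(1+k["k1"]*(s**2).sum(1,keepdims=True))
    K=np.array(k["intrinsics"]);return s@K[:2,:2].T+K[:2,2]
def atz(c,uv,z):
    k=r.get_calibration(c);R=np.array(k["rotation"]);K=np.array(k["intrinsics"])
    d=(np.atleast_2d(uv)-K[:2,2])/[K[0,0],K[1,1]];s=d.copy()
    for _ in range(20): s=d/(1+k["k1"]*(s**2).sum(1,keepdims=True))
    v=np.c_[s[:,0],-s[:,1],-np.ones(len(s))]@R.T;e=np.array(k["eye"]);return e+v*((z-e[2])/v[:,2])[:,None]
E
python3 - <<'E'
from h import *
t=r.snapshot("top");s=r.snapshot("side");cv2.imwrite("pics/t.png",t);cv2.imwrite("pics/s.png",s)
for c in("top","side"):
  print(c,np.round(r.get_calibration(c)["eye"],3))
  for n in("dock","bar","bin","spray_can","oil_bottle","screwdriver","tape_reel","wrench"):
    for d in r.look_for(c,n)[:3]:print(n,round(d["confidence"],2),np.round(d["point"],3),np.round(proj(c,d["point"])[0]))
st=r.get_state();print(st["clock"],st["tool_pos"],st["eef_rot"],st["contact_force"])
E
```

```text
top [0.306 0.008 1.186]Traceback (most recent call last):
  File "<stdin>", line 6, in <module>
  File "h.py", line 4, in proj
    k=r.get_calibration(c);R=np.array(k["rotation"]);p=(np.atleast_2d(P)-np.array(k["eye"]))@R
                                                       ~~~~~~~~~~~~~~~~~~~~~~~~~~~~~~~~~~~~~^~
ValueError: matmul: Input operand 1 has a mismatch in its core dimension 0, with gufunc signature (n?,k),(k,m?)->(n?,m?) (size 4 is different from 3)
```

View pics/t.png

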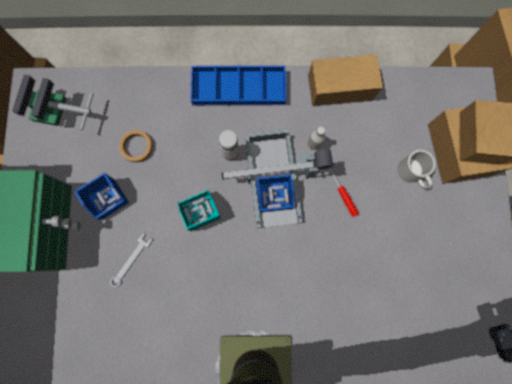

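View pics/s.png

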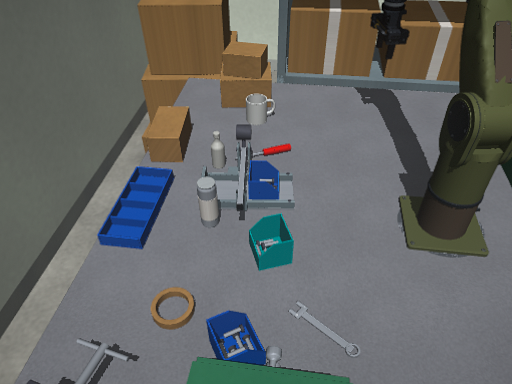

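The top view shows the dock at about (275,180), with the lowered bar running from (225,175) to (325,160) and its counterweight at (323,158). Things that could be taken for the bin are the blue bin in the dock at (276,193), a blue one at far left (102,196), which is other_bin, a turquoise one at (199,211), which is the decoy, and a blue tray at (238,85). I choose the one in the dock. The side view agrees: dock bin (264,180), can (208,203), bar tip near (241,208).

```bash
sed -i '1a from scipy.spatial.transform import Rotation as Rn' h.py; sed -i 's/R=np.array(k\["rotation"\])/R=Rn.from_quat(k["rotation"]).as_matrix()/' h.py
cat > fit.py <<'E'
from h import *
from scipy.optimize import least_squares
E
python3 - <<'E'
from h import *
for c in("top","side"):
  r.snapshot(c);print(c,r.get_calibration(c)["intrinsics"][0][0])
  for n in("dock","bar","bin","rest_top","bar_tip","spray_can","oil_bottle","screwdriver","tape_reel"):
    for d in r.look_for(c,n)[:2]:print(n,round(d["confidence"],2),np.round(d["point"],3),np.round(proj(c,d["point"])[0]))
st=r.get_state();print(st["clock"],st["tool_pos"],st["eef_rot"],st["contact_force"])
t=cv2.imread("pics/t.png");a=cv2.resize(t[120:240,190:350],(800,600),interpolation=cv2.INTER_CUBIC);cv2.imwrite("pics/tc.png",a)
s=cv2.imread("pics/s.png");a=cv2.resize(s[115:235,180:340],(800,600),interpolation=cv2.INTER_CUBIC);cv2.imwrite("pics/sc.png",a)
E
```

```text
top 390.96602509723454
dock 0.84 [ 0.584 -0.066  0.029] [276. 172.]
bar 0.97 [ 0.579 -0.111  0.098] [293. 168.]
bin 0.85 [ 0.52  -0.061  0.024] [274. 193.]
bin 0.8 [0.466 0.171 0.017] [198. 211.]
rest_top 0.9 [ 0.585 -0.065  0.024] [275. 172.]
bar_tip 0.67 [ 0.578 -0.112  0.094] [293. 168.]
spray_can 0.77 [0.639 0.073 0.137] [228. 144.]
oil_bottle 0.74 [ 0.667 -0.184  0.085] [317. 139.]
screwdriver 0.64 [ 0.497 -0.281  0.024] [347. 200.]
tape_reel 0.64 [0.669 0.372 0.021] [134. 146.]
side 412.0306130077829
dock 0.6 [ 0.579 -0.072  0.021] [242. 185.]
bar 0.72 [0.643 0.089 0.1  ] [208. 200.]
bar 0.67 [ 0.58  -0.114  0.097] [243. 158.]
bin 0.72 [0.465 0.16  0.042] [270. 241.]
bin 0.67 [ 0.513 -0.088  0.056] [264. 175.]
rest_top 0.89 [ 0.578 -0.072  0.025] [243. 184.]
bar_tip 0.9 [ 0.579 -0.115  0.093] [244. 158.]
bar_tip 0.25 [0.646 0.095 0.097] [207. 202.]
spray_can 0.85 [0.642 0.092 0.098] [208. 201.]
oil_bottle 0.95 [ 0.675 -0.173  0.066] [218. 152.]
oil_bottle 0.25 [0.316 0.376 0.007] [325. 330.]
screwdriver 0.72 [ 0.494 -0.277  0.016] [276. 150.]
tape_reel 0.91 [0.669 0.378 0.023] [172. 308.]
1.15 [ 0.15211392 -0.60622425  0.30274805] [9.92454725e-01 1.22611652e-01 5.22534285e-06 4.52248003e-05] [-0.31187184  0.05777664 -0.16706781]
```

View pics/tc.png

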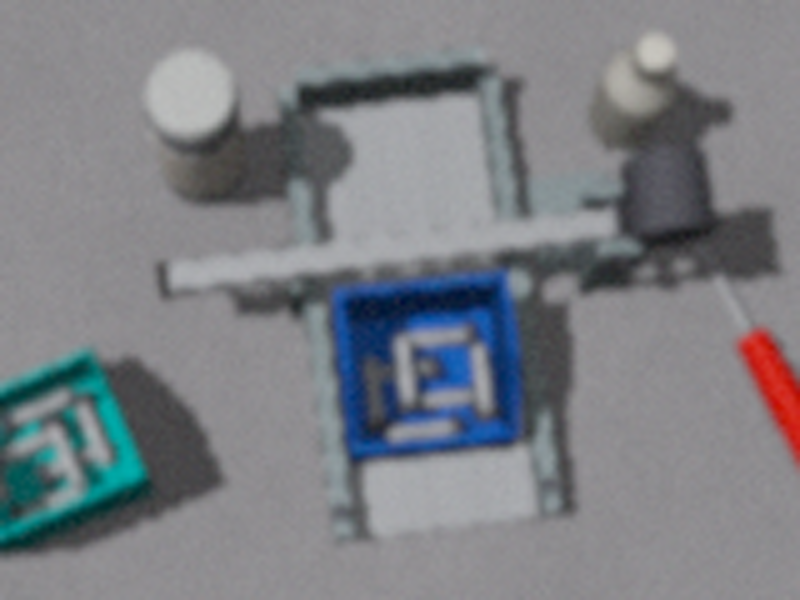

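View pics/sc.png

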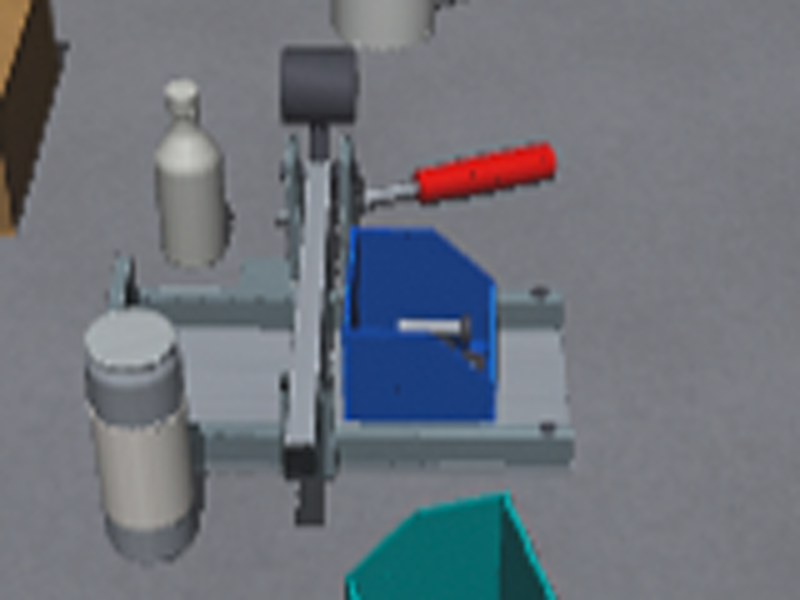

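Crops: the bin in the dock is blue with an open front and a low lip towards the robot, lying in the tray just before the bar. In the top crop it is at (430,365), with the bar end at (170,277). In the side crop the bar end is at (300,460), with the spray can just beyond it. The choice is confirmed; next I fit the dock pose.

```bash
cat >> fit.py <<'E'
ob=[("top",(172,278),(0,.150,.096)),("top",(335,538),(-.155,.068,.032)),("top",(573,512),(-.155,-.068,.032)),
("side",(300,460),(0,.150,.088)),("side",(572,465),(-.155,.068,.0)),("side",(573,430),(-.155,.068,.032)),("top",(361,540),(-.155,.057,.006)),("top",(537,518),(-.155,-.057,.006))]
off={"top":(190,120),"side":(180,115)}
def W(p,P):
    c,s=np.cos(p[2]),np.sin(p[2]);return np.array([p[0]+c*P[0]-s*P[1],p[1]+s*P[0]+c*P[1],P[2]])
def f(p): return np.concatenate([proj(c,W(p,P))[0]-(np.array(u)/5+off[c]) for c,u,P in ob])
o=least_squares(f,[.58,-.07,-.1],loss="soft_l1");D=o.x
if __name__=="__main__":
    print(D,np.degrees(D[2]));print(np.round(f(D).reshape(-1,2),1).tolist())
    np.save("D.npy",D)
    for n,c in(("spray","side"),):pass
    for P in[(0,.15,.088),(0,.115,.088),(.115,0,.036),(-.06,0,.05)]:print(P,W(D,P))
    cs,sn=np.cos(D[2]),np.sin(D[2])
    for n,q in(("can",(.642,.077)),("decoy",(.465,.165)),("bottle",(.670,-.178)),("bin",(.515,-.08)),("reel",(.669,.375))):
        d=np.array(q)-D[:2];print(n,np.round([cs*d[0]+sn*d[1],-sn*d[0]+cs*d[1]],3))
    u=np.array([(345,455),(515,437),(335,290),(505,270)])/5+off["top"]
    for a,z in zip(u,(.056,.056,.096,.096)):
        d=atz("top",a,z)[0,:2]-D[:2];print(np.round([cs*d[0]+sn*d[1],-sn*d[0]+cs*d[1]],3))
E
python3 fit.py
```

```text
[ 0.57458467 -0.06069768  0.11749705] 6.7320852371369435
[[-1.0, -0.1], [1.3, 0.3], [-0.8, -0.1], [-0.2, -1.1], [-0.3, 0.7], [0.1, -0.1], [-0.5, 0.2], [1.6, 0.0]]
(0, 0.15, 0.088) [0.55700064 0.0882681  0.088     ]
(0, 0.115, 0.088) [0.56110358 0.05350942 0.088     ]
(0.115, 0, 0.036) [ 0.68879176 -0.04721659  0.036     ]
(-0.06, 0, 0.05) [ 0.51499836 -0.06773129  0.05      ]
can [0.083 0.129]
decoy [-0.082  0.237]
bottle [ 0.081 -0.128]
bin [-0.061 -0.012]
reel [0.145 0.422]
[-0.108  0.06 ]
[-0.11 -0.04]
[-0.019  0.056]
[-0.019 -0.042]
```

Emit:
play_rows --translation '[[0,0,-0.05],[0,0,-0.05],[0.051,-0.019,0],[0.051,-0.019,0],[0.051,-0.019,0],[0.051,-0.019,0],[0.051,-0.019,0],[0.051,-0.019,0],[0.0195,-0.05,0],[0.0195,-0.05,0],[0.0195,-0.05,0],[0.0195,-0.05,0],[0.0195,-0.05,0],[0.0195,-0.05,0],[0.0195,-0.05,0],[0.0195,-0.05,0],[0.0195,-0.05,0]]' --delta_rot '[[0,0,0],[0,0,0],[0,0,0],[0,0,0],[0,0,0],[0,0,0],[0,0,0],[0,0,0],[0,0,0],[0,0,0],[0,0,0],[0,0,0],[0,0,0],[0,0,0],[0,0,0],[0,0,0],[0,0,0]]' --grip '[-1,-1,-1,-1,-1,-1,-1,-1,-1,-1,-1,-1,-1,-1,-1,-1,-1]'

```text
clock: 3.28
tool_pos: [0.4819, 0.0596, 0.403]
eef_rot: [0.992, 0.122, 0.0, 0.0]
contact_force: [1.4, 0.1, 0.6]
opening: 0.004
finger_force: 0.0
```

Emit:
play_rows --translation '[[0,0,0],[0,0,0],[0,0,0],[0,0,0],[0,0,0],[0,0,0],[0,0,0],[0,0,0],[0,0,0],[0,0,0],[0,0,0],[0,0,0],[0,0,0],[0,0,0]]' --delta_rot '[[0,0,-10.3],[0,0,-10.3],[0,0,-10.3],[0,0,-10.3],[0,0,-10.3],[0,0,-10.3],[0,0,-10.3],[0,0,-10.3],[-9,0,0],[-9,0,0],[-9,0,0],[-9,0,0],[-9,0,0],[0,0,0]]' --grip '[-1,-1,-1,-1,-1,-1,-1,-1,-1,-1,-1,-1,-1,-1]'

```text
clock: 5.03
tool_pos: [0.4946, 0.0425, 0.4033]
eef_rot: [0.645, 0.706, 0.195, 0.219]
contact_force: [0.7, -0.5, -0.2]
opening: 0.005
finger_force: 0.0
```

```bash
cat >> h.py <<'E'
def rep():
    s=r.get_state();D=np.load("D.npy");R=Rn.from_quat(s["eef_rot"]).as_matrix();Z=Rn.from_euler("z",D[2]).as_matrix()
    Rd=Z.T@R;p=Z.T@(np.array(s["tool_pos"])-[D[0],D[1],0])
    print("t",round(s["clock"],2),"tcp_d",np.round(p,4),"tip_d",np.round(p+.064*Rd[:,2],4),"F",np.round(s["contact_force"],1),"q",np.round(s["q"],2));print(np.round(Rd,3))
    return p,Rd
E
python3 -c "from h import *;rep()"
```

```text
t 5.03 tcp_d [-0.0674  0.1119  0.4033] tip_d [-0.0317  0.1073  0.3504] F [ 0.7 -0.5 -0.2] q [-0.04  0.25 -0.28  2.23  1.23  0.25 -1.35]
[[ 0.044  0.829  0.557]
 [ 0.997 -0.005 -0.072]
 [-0.057  0.559 -0.827]]
```

Emit:
play_rows --translation '[[0.005,-0.038,0.036],[0.005,-0.038,0.036],[0.005,-0.038,0.036],[0,0,0],[0,0,0],[0,0,0],[0,0,0]]' --delta_rot '[[0,0,0],[0,0,0],[0,0,0],[0,4,0],[-5,0,0],[-5,0,0],[0,0,0]]' --grip '[-1,-1,-1,-1,-1,-1,-1]'

```text
clock: 5.9
tool_pos: [0.4767, 0.0294, 0.3232]
eef_rot: [0.624, 0.691, 0.253, 0.261]
contact_force: [0.3, -0.4, 0.3]
opening: 0.007
finger_force: 0.0
```

```bash
python3 -c "
from h import *;rep();D=np.load('D.npy');Z=Rn.from_euler('z',D[2]).as_matrix()
for u in((209,190),(219.5,217)):
  for z in(.09,.05):print(u,z,Z.T@(atz('top',u,z)[0]-[D[0],D[1],0]))
print(Z.T@(atz('top',(228.2,139),.15)[0]-[D[0],D[1],0]))"
```

```text
t 5.9 tcp_d [-0.0866  0.1009  0.3232] tip_d [-0.0435  0.0974  0.2761] F [ 0.3 -0.4  0.3] q [ 0.21  0.49 -0.67  2.52  2.39  0.7  -2.51]
[[ 0.033  0.737  0.675]
 [ 0.998  0.006 -0.055]
 [-0.045  0.675 -0.736]]
(209, 190) 0.09 [-0.03568594  0.19567489  0.09      ]
(209, 190) 0.05 [-0.02754999  0.19916893  0.05      ]
(219.5, 217) 0.09 [-0.11637029  0.17426512  0.09      ]
(219.5, 217) 0.05 [-0.11117902  0.17697778  0.05      ]
[0.08838259 0.12314163 0.15      ]
```

Emit:
play_rows --translation '[[0,0,0],[0,0,0],[0,0,0]]' --delta_rot '[[0,0,10],[0,0,10],[0,0,10]]' --grip '[-1,-1,-1]'

```text
clock: 6.28
tool_pos: [0.4781, 0.0308, 0.3245]
eef_rot: [0.778, 0.512, 0.311, 0.19]
contact_force: [0.2, 2.0, -1.2]
opening: 0.006
finger_force: 0.0
```

```bash
python3 -c "
from h import *;rep()"
```

```text
t 6.28 tcp_d [-0.0851  0.1022  0.3245] tip_d [-0.0418  0.0986  0.2775] F [ 0.2  2.  -1.2] q [ 0.52  0.68 -1.28  2.5   2.01  1.01 -2.65]
[[ 0.388  0.626  0.676]
 [ 0.875 -0.481 -0.056]
 [ 0.29   0.614 -0.734]]
```

Emit:
play_rows --translation '[[0,0,0],[0,0,0],[0,0,0],[0,0,0],[0,0,0],[0,0,0],[0,0,0],[0,0,0],[0,0,0],[0,0,0],[0,0,0],[0,0,0],[0,0,0],[0,0,0],[0,0,0],[0,0,0],[0,0,0],[0,0,0],[0,0,0],[0,0,0]]' --delta_rot '[[0,0,-10.5],[0,0,-10.5],[0,0,-10.5],[0,0,-10.5],[0,0,-10.5],[0,0,-10.5],[0,0,-10.5],[0,0,-10.5],[0,0,-10.5],[0,0,-10.5],[0,0,-10.5],[0,0,-10.5],[0,0,-10.5],[0,0,-10.5],[0,0,-10.5],[0,0,-10.5],[0,0,-10.5],[0,0,-10.5],[0,0,-10.5],[0,0,0]]' --grip '[-1,-1,-1,-1,-1,-1,-1,-1,-1,-1,-1,-1,-1,-1,-1,-1,-1,-1,-1,-1]'

```text
clock: 8.78
tool_pos: [0.4787, 0.0308, 0.3244]
eef_rot: [-0.637, 0.679, -0.241, 0.276]
contact_force: [0.3, 0.2, 0.3]
opening: 0.004
finger_force: 0.0
```

```bash
python3 -c "
from h import *;p,R=rep();print(R.T@(np.array([-.10,.12,.25])-p))"
```

```text
t 8.78 tcp_d [-0.0845  0.1021  0.3244] tip_d [-0.041   0.0986  0.2776] F [0.3 0.2 0.3] q [ 0.01  0.45 -0.36  2.52  2.6   0.63  0.25]
[[-0.154 -0.718  0.679]
 [-0.986  0.159 -0.055]
 [-0.068 -0.678 -0.732]]
[-0.01013435  0.06442551  0.04296877]
```

Emit:
play_rows --translation '[[0,0,0],[0,0,0],[-0.008,0.032,0.0205],[-0.008,0.032,0.0205],[0,0,0]]' --delta_rot '[[0,-3,0],[0,0,-9],[0,0,0],[0,0,0],[0,0,0]]' --grip '[-1,-1,-1,-1,-1]'

```text
clock: 9.4
tool_pos: [0.4863, 0.0576, 0.2823]
eef_rot: [0.699, -0.61, 0.238, -0.287]
contact_force: [0.1, -0.6, 0.4]
opening: -0.001
finger_force: 0.0
```

```bash
python3 -c "
from h import *;p,R=rep();t=np.array([-.06,.118,.047])-.064*R[:,2];print(t,R.T@(t-p))"
```

```text
t 9.4 tcp_d [-0.0738  0.1279  0.2823] tip_d [-0.0296  0.1298  0.2361] F [ 0.1 -0.6  0.4] q [ 0.31  0.7  -0.93  2.55  2.37  0.95  0.68]
[[ 0.025 -0.722  0.692]
 [-1.    -0.006  0.03 ]
 [-0.017 -0.692 -0.722]]
[-0.1042694   0.11610494  0.0931804 ] [0.01431746 0.15292029 0.11507277]
```

Emit:
play_rows --translation '[[0.006,0.028,0.029],[0.006,0.028,0.029],[0,0,0]]' --delta_rot '[[0,0,0],[0,0,0],[0,0,0]]' --grip '[-1,-1,-1]'

```text
clock: 9.78
tool_pos: [0.4962, 0.0495, 0.2064]
eef_rot: [0.703, -0.611, 0.231, -0.281]
contact_force: [-0.7, 0.6, 0.7]
opening: 0.007
finger_force: 0.0
```

```bash
python3 -c "
from h import *;p,R=rep();t=np.array([-.06,.118,.047])-.064*R[:,2];print(t,R.T@(t-p))"
```

```text
t 9.78 tcp_d [-0.0649  0.1186  0.2064] tip_d [-0.0216  0.1207  0.1593] F [-0.7  0.6  0.7] q [ 0.47  1.16 -1.37  2.56  2.21  1.43  1.03]
[[ 0.029 -0.736  0.676]
 [-0.999 -0.009  0.033]
 [-0.018 -0.677 -0.736]]
[-0.10329295  0.1158829   0.09408756] [0.00361697 0.10431808 0.05655737]
```

Emit:
play_rows --translation '[[0,0,0],[0,0,0],[0,-0.02,-0.035],[0,-0.02,-0.035],[0,0,0]]' --delta_rot '[[-6,0,0],[-6,0,0],[0,0,0],[0,0,0],[0,0,0]]' --grip '[-1,-1,-1,-1,-1]'

```text
clock: 10.4
tool_pos: [0.4982, 0.0492, 0.3051]
eef_rot: [0.727, -0.626, 0.185, -0.213]
contact_force: [-0.5, -0.2, -0.1]
opening: 0.007
finger_force: 0.0
```

```bash
python3 -c "
from h import *;p,R=rep();t=np.array([-.05,.118,.047])-.064*R[:,2];print(t,R.T@(t-p))"
```

```text
t 10.4 tcp_d [-0.063   0.1181  0.3051] tip_d [-0.0284  0.119   0.2512] F [-0.5 -0.2 -0.1] q [ 0.59  0.8  -1.41  2.33  1.73  0.97  1.38]
[[ 0.03  -0.84   0.541]
 [-1.    -0.026  0.015]
 [ 0.002 -0.541 -0.841]]
[-0.08462222  0.11705757  0.10081834] [-2.83096123e-05  1.28717397e-01  1.60043941e-01]
```

Emit:
play_rows --translation '[[0,0.027,0.042],[0,0.027,0.042],[0,0,0]]' --delta_rot '[[0,0,0],[0,0,0],[0,0,0]]' --grip '[-1,-1,-1]'

```text
clock: 10.78
tool_pos: [0.4935, 0.0488, 0.1957]
eef_rot: [0.73, -0.627, 0.176, -0.208]
contact_force: [0.1, -0.3, -0.0]
opening: 0.003
finger_force: 0.0
```

```bash
python3 -c "
from h import *;p,R=rep();t=np.array([-.045,.118,.047])-.064*R[:,2];print(t,R.T@(t-p))"
```

```text
t 10.78 tcp_d [-0.0677  0.1183  0.1957] tip_d [-0.0342  0.1197  0.1412] F [ 0.1 -0.3 -0. ] q [ 0.48  1.05 -1.29  2.44  2.02  1.15  1.16]
[[ 0.034 -0.851  0.524]
 [-0.999 -0.027  0.022]
 [-0.004 -0.524 -0.852]]
[-0.07851074  0.11661831  0.10150799] [0.00168835 0.05862394 0.07449116]
```

Emit:
play_rows --translation '[[0,0.0295,0.037],[0,0.0295,0.037],[0,0,0]]' --delta_rot '[[0,0,0],[0,0,0],[0,0,0]]' --grip '[-1,-1,-1]'

```text
clock: 11.15
tool_pos: [0.4834, 0.0481, 0.1029]
eef_rot: [0.729, -0.628, 0.176, -0.209]
contact_force: [0.5, 0.1, 0.4]
opening: 0.007
finger_force: 0.0
```

```bash
python3 -c "
from h import *;p,R=rep();t=np.array([-.014,.12,.050])-.064*R[:,2];print(t,R.T@(t-p))
s=r.snapshot('side');a=cv2.resize(s[75:235,140:353],(800,600));cv2.imwrite('pics/s2.png',a)"
```

```text
t 11.15 tcp_d [-0.0778  0.1187  0.1029] tip_d [-0.0442  0.1202  0.0484] F [0.5 0.1 0.4] q [ 0.42  1.29 -1.18  2.49  2.25  1.34  1.06]
[[ 0.033 -0.851  0.525]
 [-0.999 -0.025  0.023]
 [-0.007 -0.525 -0.851]]
[-0.04758767  0.11852625  0.10445821] [ 0.00121134 -0.02655069  0.01449469]
```

View pics/s2.png

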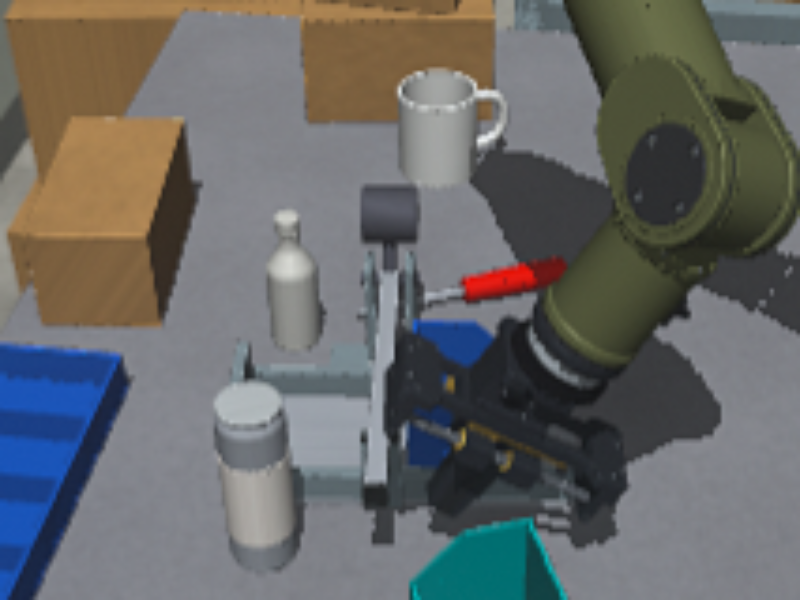

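The side crop shows the closed fingertips at about (440,490), low and just on the robot side of the bar's free end (375,490), clear of the can and the turquoise bin. I go under it now and start lifting.

Emit:
play_rows --translation '[[0,-0.0133,0.0072],[0,-0.0133,0.0072],[0,0,0],[-0.001,-0.0135,-0.0218],[-0.001,-0.0135,-0.0218],[-0.001,-0.0135,-0.0218]]' --delta_rot '[[0,0,0],[0,0,0],[0,0,0],[0,0,0],[0,0,0],[0,0,0]]' --grip '[-1,-1,-1,-1,-1,-1]'

```text
clock: 11.95
tool_pos: [0.5119, 0.0541, 0.1837]
eef_rot: [0.729, -0.628, 0.177, -0.209]
contact_force: [-0.5, -1.0, -2.1]
opening: 0.004
finger_force: 1.3
```

```bash
python3 -c "
from h import *;p,R=rep()
s=r.snapshot('side');a=cv2.resize(s[75:235,140:353],(800,600));cv2.imwrite('pics/s3.png',a)"
```

```text
t 11.95 tcp_d [-0.0488  0.1214  0.1837] tip_d [-0.0151  0.1227  0.1293] F [-0.5 -1.  -2.1] q [ 0.47  1.09 -1.26  2.39  2.04  1.15  1.19]
[[ 0.032 -0.85   0.526]
 [-0.999 -0.025  0.021]
 [-0.005 -0.527 -0.85 ]]
```

View pics/s3.png

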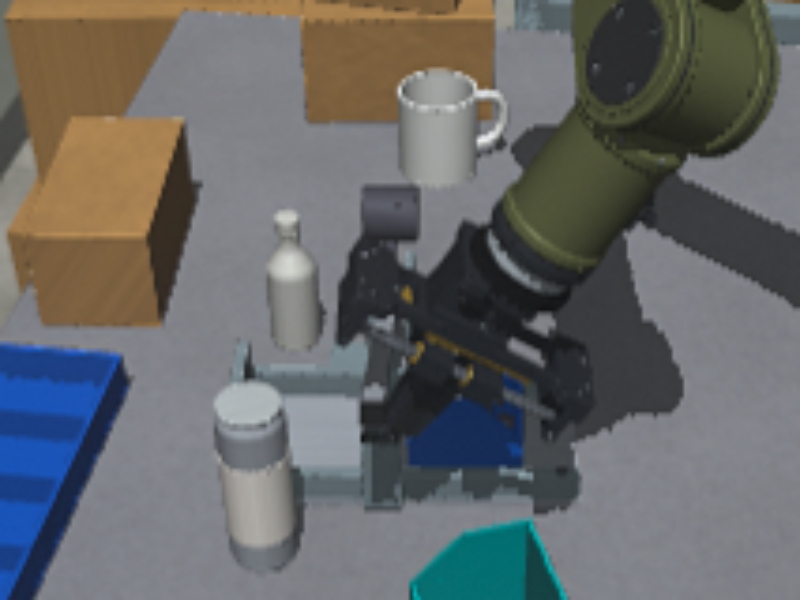

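The crop shows the bar's end at (375,420) lifted onto the finger, with about 2 N of load, and the can and bottle unmoved. I keep following the arc.

Emit:
play_rows --translation '[[0.0077,-0.0121,-0.0196],[0.0077,-0.0121,-0.0196],[0.0077,-0.0121,-0.0196],[0.0153,-0.0102,-0.0164],[0.0153,-0.0102,-0.0164],[0.0153,-0.0102,-0.0164],[0.0205,-0.0074,-0.0119],[0.0205,-0.0074,-0.0119]]' --delta_rot '[[0,0,0],[0,0,0],[0,0,0],[0,0,0],[0,0,0],[0,0,0],[0,0,0],[0,0,0]]' --grip '[-1,-1,-1,-1,-1,-1,-1,-1]'

```text
clock: 13.0
tool_pos: [0.5288, -0.0549, 0.3373]
eef_rot: [0.729, -0.627, 0.177, -0.21]
contact_force: [-0.9, -0.2, -0.1]
opening: 0.005
finger_force: 0.1
```

```bash
python3 -c "
from h import *;p,R=rep()
s=r.snapshot('side');a=cv2.resize(s[35:235,120:386],(800,600));cv2.imwrite('pics/s4.png',a)"
```

```text
t 13.0 tcp_d [-0.0448  0.0111  0.3373] tip_d [-0.011   0.0125  0.2829] F [-0.9 -0.2 -0.1] q [ 0.88  0.74 -1.36  2.18  1.54  0.72  1.85]
[[ 0.034 -0.849  0.528]
 [-0.999 -0.026  0.022]
 [-0.005 -0.528 -0.849]]
```

View pics/s4.png

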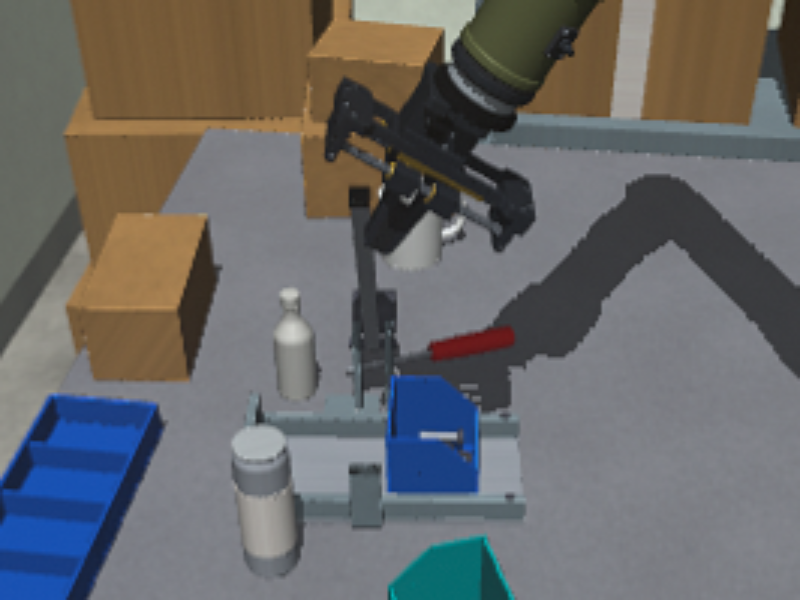

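The side crop shows the bar swung up near upright at (360,200), clear of the finger at (385,240). The bin is still in front of it at (435,435), and nothing else has moved. I back off, turn the tool upright with the fingers side by side across the lane, and half open them.

Emit:
play_rows --translation '[[0,0.021,-0.013],[0,0.021,-0.013],[0,0,0],[0,0,0],[0,0,0],[0,0,0],[0,0,0],[0,0,0],[0,0,0],[0,0,0],[0,0,0],[0,0,0],[0,0,0],[0,0,0],[0,0,0],[0,0,0]]' --delta_rot '[[0,0,0],[0,0,0],[-8,0,0],[-8,0,0],[-8,0,0],[-8,0,0],[0,0,10],[0,0,10],[0,0,10],[0,0,10],[0,0,10],[0,0,10],[0,0,10],[0,0,10],[0,0,10],[0,0,0]]' --grip '[-1,-1,-1,-1,-1,-1,-1,-1,0,0,0,0,0,0,0,0]'

```text
clock: 15.05
tool_pos: [0.4802, -0.0626, 0.3355]
eef_rot: [-0.076, 0.997, 0.001, 0.009]
contact_force: [0.5, -0.1, -1.3]
opening: 0.505
finger_force: 0.0
```

```bash
python3 -c "
from h import *;p,R=rep();D=np.load('D.npy');Z=Rn.from_euler('z',D[2]).as_matrix()
print(R.T@(np.array([-.15,.005,.20])-p))
r.snapshot('top');r.snapshot('side')
for c in('top','side'):
  for d in r.look_for(c,'bin')[:3]:print(c,round(d['confidence'],2),Z.T@(np.array(d['point'])-[D[0],D[1],0]))"
```

```text
t 15.05 tcp_d [-0.0939  0.0092  0.3355] tip_d [-0.0927  0.0093  0.2716] F [ 0.5 -0.1 -1.3] q [ 0.58  0.56 -0.86  1.93  0.55  0.88  1.16]
[[-0.999 -0.034  0.019]
 [-0.034  0.999  0.002]
 [-0.019  0.001 -1.   ]]
[ 0.05876093 -0.00240138  0.13444294]
top 0.66 [-0.08829621  0.00850702  0.0232    ]
side 0.8 [-0.06173099 -0.01809052  0.0531    ]
side 0.79 [-0.08497678  0.23709397  0.0407    ]
```

Emit:
play_rows --translation '[[0.023,-0.002,0],[0.023,-0.002,0],[0,0,0.05],[0,0,0.05],[0,0,0.05],[0,0,0.045],[0,0,0]]' --delta_rot '[[0,0,2],[0,0,0],[0,0,0],[0,0,0],[0,0,0],[0,0,0],[0,0,0]]' --grip '[0,0,0,0,0,0,0]'

```text
clock: 16.12
tool_pos: [0.4379, -0.0716, 0.1369]
eef_rot: [-0.058, 0.998, 0.003, 0.006]
contact_force: [0.0, -0.4, -0.1]
opening: 0.498
finger_force: 0.0
```

```bash
python3 -c "
from h import *;p,R=rep();print(R.T@(np.array([-.14,.006,.10])-p))
s=r.snapshot('side');a=cv2.resize(s[35:235,120:386],(800,600));cv2.imwrite('pics/s5.png',a)"
```

```text
t 16.12 tcp_d [-0.137   0.0052  0.1369] tip_d [-0.1362  0.0054  0.0729] F [ 0.  -0.4 -0.1] q [ 0.3   0.81 -0.38  2.23  1.14  0.3   0.6 ]
[[-1.     0.001  0.013]
 [ 0.001  1.     0.004]
 [-0.013  0.004 -1.   ]]
[0.00344783 0.00067045 0.03687943]
```

View pics/s5.png

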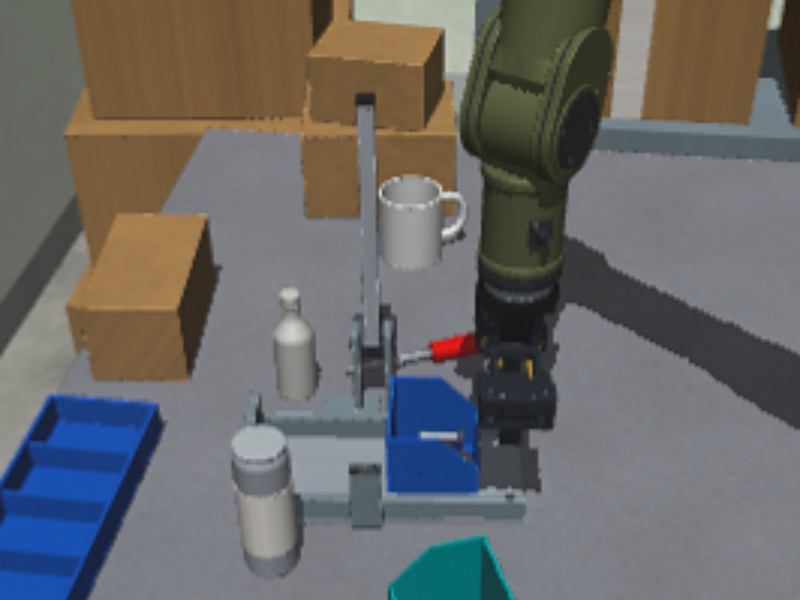

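The crop shows the bar fully up at (367,100) and the fingers behind the bin's lip at (515,440), with everything else in place. Next I lower to lip height and push.

Emit:
play_rows --translation '[[0,0,0.019],[0,0,0.018],[0,0,0],[-0.01,0,0],[-0.01,0,0],[-0.01,0,0],[-0.01,0,0],[-0.01,0,0],[-0.01,0,0]]' --delta_rot '[[0,0,0],[0,0,0],[0,0,0],[0,0,0],[0,0,0],[0,0,0],[0,0,0],[0,0,0],[0,0,0]]' --grip '[0,0,0,0,0,0,0,0,0]'

```text
clock: 17.3
tool_pos: [0.4993, -0.0652, 0.1039]
eef_rot: [-0.056, 0.998, 0.003, 0.009]
contact_force: [-4.5, 0.2, 2.9]
opening: 0.496
finger_force: 2.4
```

```bash
python3 -c "
from h import *;p,R=rep();D=np.load('D.npy');Z=Rn.from_euler('z',D[2]).as_matrix()
r.snapshot('side')
for d in r.look_for('side','bin')[:2]:print(Z.T@(np.array(d['point'])-[D[0],D[1],0]))"
```

```text
t 17.3 tcp_d [-0.0753  0.0044  0.1039] tip_d [-0.0742  0.0047  0.0399] F [-4.5  0.2  2.9] q [ 0.29  0.91 -0.41  2.06  1.03  0.37  0.71]
[[-1.     0.005  0.017]
 [ 0.005  1.     0.005]
 [-0.017  0.005 -1.   ]]
[-0.01783042 -0.00957816  0.0654    ]
[-0.0834064   0.23418985  0.0399    ]
```

Emit:
play_rows --translation '[[-0.0105,0,0.0004],[-0.0105,0,0.0004],[-0.0105,0,0.0004],[-0.0105,0,0.0004],[-0.0105,0,0.0004],[-0.0105,0,0.0004],[-0.0105,0,0.0004],[-0.005,0,0]]' --delta_rot '[[0,0,0],[0,0,0],[0,0,0],[0,0,0],[0,0,0],[0,0,0],[0,0,0],[0,0,0]]' --grip '[0,0,0,0,0,0,0,0]'

```text
clock: 18.4
tool_pos: [0.5771, -0.0559, 0.1015]
eef_rot: [-0.057, 0.998, 0.003, 0.008]
contact_force: [-4.2, -0.1, 1.5]
opening: 0.502
finger_force: 2.0
```

Emit:
play_rows --translation '[[-0.004,0,0],[-0.004,0,0]]' --delta_rot '[[0,0,0],[0,0,0]]' --grip '[0,0]'

```text
clock: 18.65
tool_pos: [0.5852, -0.0551, 0.1016]
eef_rot: [-0.057, 0.998, 0.003, 0.009]
contact_force: [-2.8, -0.6, -0.9]
opening: 0.507
finger_force: 1.3
```

```bash
python3 -c "
from h import *;p,R=rep();D=np.load('D.npy');Z=Rn.from_euler('z',D[2]).as_matrix()
r.snapshot('side')
for d in r.look_for('side','bin')[:2]:print(Z.T@(np.array(d['point'])-[D[0],D[1],0]))"
```

```text
t 18.65 tcp_d [0.0112 0.0044 0.1016] tip_d [0.0124 0.0047 0.0376] F [-2.8 -0.6 -0.9] q [ 0.33  0.99 -0.55  1.81  0.88  0.59  0.91]
[[-1.     0.004  0.018]
 [ 0.004  1.     0.005]
 [-0.017  0.005 -1.   ]]
[ 0.06384772 -0.02395214  0.0589    ]
[-0.08594091  0.23660361  0.0403    ]
```

Still free; I creep forward until the stop answers.

Emit:
play_rows --translation '[[-0.002,0,0],[-0.002,0,0]]' --delta_rot '[[0,0,0],[0,0,0]]' --grip '[0,0]'

```text
clock: 19.0
tool_pos: [0.5892, -0.0546, 0.1017]
eef_rot: [-0.057, 0.998, 0.003, 0.009]
contact_force: [-2.9, -0.2, -0.8]
opening: 0.497
finger_force: 1.4
```

Emit:
play_rows --translation '[[-0.002,0,0],[0,0,0]]' --delta_rot '[[0,0,0],[0,0,0]]' --grip '[0,0]'

```text
clock: 19.25
tool_pos: [0.5895, -0.0546, 0.1017]
eef_rot: [-0.057, 0.998, 0.002, 0.007]
contact_force: [-7.3, -0.4, 3.9]
opening: 0.495
finger_force: 3.6
```

Emit:
play_rows --translation '[[-0.002,0,0],[0,0,0]]' --delta_rot '[[0,0,0],[0,0,0]]' --grip '[0,0]'

```text
clock: 19.5
tool_pos: [0.5898, -0.0546, 0.1017]
eef_rot: [-0.057, 0.998, 0.002, 0.005]
contact_force: [-11.7, -0.6, 7.0]
opening: 0.5
finger_force: 5.7
```

Force rises without motion at TCP x of 16 mm in the dock frame, which is the expected home position. Now I back off and go up.

Emit:
play_rows --translation '[[0.01,0,0],[0.02,0,0],[0.03,0,0],[0.03,0,0],[0,0,-0.05],[0,0,-0.05],[0,0,-0.05],[0,0,-0.03],[0,0,0],[0,0,0]]' --delta_rot '[[0,0,0],[0,0,0],[0,0,0],[0,0,0],[0,0,0],[0,0,0],[0,0,0],[0,0,0],[0,0,0],[0,0,0]]' --grip '[0,0,0,0,0,0,0,0,0,0]'

```text
clock: 20.75
tool_pos: [0.5009, -0.0657, 0.2798]
eef_rot: [-0.057, 0.998, 0.003, 0.009]
contact_force: [-0.2, 0.0, -0.4]
opening: 0.498
finger_force: 0.0
```

```bash
python3 -c "
from h import *;p,R=rep()
s=r.snapshot('side');t=r.snapshot('top');a=np.hstack([cv2.resize(s[75:235,140:300],(400,400)),cv2.resize(t[110:240,200:330],(400,400))]);cv2.imwrite('pics/s6.png',a)"
```

```text
t 20.75 tcp_d [-0.0737  0.0036  0.2798] tip_d [-0.0725  0.0039  0.2158] F [-0.2  0.  -0.4] q [ 0.51  0.65 -0.76  1.94  0.64  0.78  1.07]
[[-1.     0.004  0.019]
 [ 0.004  1.     0.005]
 [-0.019  0.005 -1.   ]]
```

View pics/s6.png

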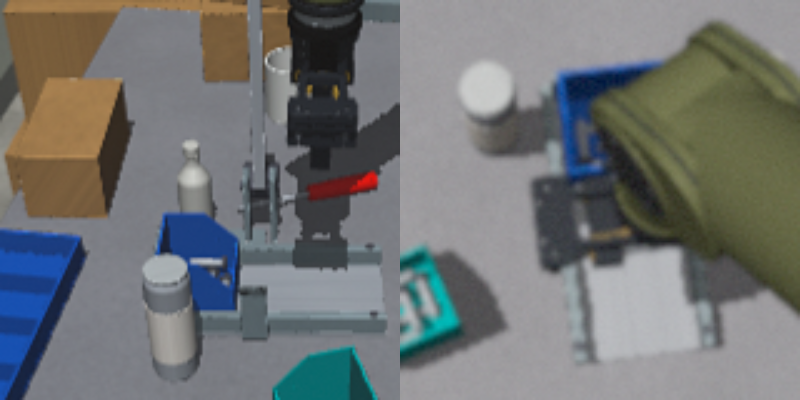

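The picture shows the bin flat against the back stop at (195,260) on the left and (600,120) on the right, the bar still upright at (258,80), bystanders in place and the gripper clear above the lane. I hand in.

```bash
python3 -c "
from plant import r
print(r.finish_job())"
```

```text
the job is handed in; nothing more can be done
None
```

I handed the job in at about 21 s of the 56 s limit; no verdict came back. In the last pictures the bar stands up by itself, the bin is flat against the back stop, the bystanders in view are in place, and the gripper touches nothing.

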